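# Close the filter bay of the dust extractor

### The job

A fresh filter is in the grey bench dust extractor, but its grey cover still lies under the low plywood riser with only the lip end sticking out: draw it out by that end, lay it flat on the bench clear of the riser and let go, then take it again by its black finger rib. Hook the cover's lip under the steel ledge at the low end of the sloped filter bay while its other end is still raised, swing that end down without letting it slam until the cover lies flush in the bay, and flip the steel hasp down over it until it lies flat on the cover. Leave the oil bottle and lens box on the riser, the loupe and the spectacles where they are.

Things in the scene. Friction and masses are not known exactly. Their poses are not given: they have to be found in the camera images.
- cover_mid (a point): centre of the loose grey cover, a plate 150 (x) x 62 (y) x 8 mm (z), 0.15 kg, 4 mm above its underside. x points from its lip end to its plain end, z out of the outer face, which bears a black finger rib. It starts outer face up on the riser's 8 mm base board, plain end and rib under the riser, the lip end sticking out 60 to 70 mm towards the robot
- cover_lip (a point): middle of the cover's lip edge, 75 mm from the cover's centre along -x, 2.25 mm above its underside. The last 16 mm at this end are the lip: full width but only 4.5 mm thick (outer face rebated, underside level with the rest). Axes as the cover's
- cover_rib (a point): middle of the black finger rib on the cover's outer face: 43 (x) x 12 (y) x 16 mm tall; 21.5 mm from the cover's centre towards the plain end, 8 mm above the outer face, 16 mm above the underside. Axes as the cover's
- bay: open filter bay, 67 mm wide between cheeks, on the extractor's sloped top. Origin: mid-width at its low end, in the plane where the cover's underside rests. x up the slope (18 degrees), y across, z out of it. Seated, the cover's axes are parallel to these, its outer face flush with the cheeks at z = 8 mm, its lip edge at x about 0 (-5 to 6 mm fits), its plain end at 150 mm
- ledge_edge (a point): middle of the up-slope lower edge of the steel ledge, at x = 10, z = 7 mm in the bay's frame. The ledge is a fixed strip 4 mm thick bridging the bay from x = -14 to 10 mm, underside at z = 7; the cover's lip goes below it from up-slope. As only 146 mm lie between this edge and the bay's far wall (x = 156), the cover goes in only tilted, lip first. Axes as the bay's
- bay_rail (a point): start of the two rails that carry the cover, mid-width, at x = 24, z = 0 in the bay's frame; the rails run up to x = 156 mm. Below this point, from x = -5 (end wall) to 24 mm, the bay is open to 25 mm below z = 0, so the lip can dip there while the cover is tilted and pivots on the rails' ends. Axes as the bay's
- hasp (a joint): angle of the steel hasp behind the bay's upper end, rad: 0 = lying flat on the seated cover, growing as it opens; 1.57 = square to the slope; at most 2.6. It starts open at 2.1 to 2.5, leaning away from the robot; a stiff hinge (0.03 N m) keeps it where it is left
- hasp_hinge (a point): middle of the hasp's hinge axis (parallel to the bay's y), at x = 164, z = 12.2 mm in the bay's frame, about 6 mm above the extractor's level rear deck, which runs on 45 mm behind it. Axes as the bay's
- hasp_tip (a point): middle of the free end of the hasp, a steel strip 30 wide x 4 mm thick, 39 mm from the hinge axis, with a tab turned up 11 mm there. Shut, it points down the slope from the hinge, over the last 25 mm of the cover; its upper face is then at z = 13.4 mm in the bay's frame
- dust_unit: the fixed grey dust extractor, 220 deep (x) x 136 wide (y) mm, 49 mm high at its low front, 102 mm at its level rear deck. Origin on the bench under its middle, x away from the robot. A hose stub stands out 34 mm at its back
- riser: fixed low plywood riser, an open-fronted box 130 deep (x) x 170 wide (y) x 52 mm high. Origin on the bench, x away from the robot; the open front is at x = -50, the back at x = 80 mm. Base board 8 mm, clear space 34 mm high and 150 mm wide, top board 10 mm
- oil_bottle: small yellow bottle with a black cap, 27 mm across, 72 mm tall, standing on the back of the riser; leave it alone. Origin under its centre
- lens_box: small flat lens carton 84 x 84 x 17 mm on the riser; leave it alone. Origin under its centre
- loupe: black loupe 35 mm across, 37 mm tall, on the bench near the back; leave it alone. Origin under its centre
- spectacles: dark spectacles 141 x 142 x 42 mm, lying open on the bench at the left; leave them alone. Origin under their centre
Not all that is in view belongs to the job. Of the things shaped like the part that bears cover_mid, the grey one is meant.

How it is judged:
By the outcome, as a careful person would: the job done as asked, in the order asked, and still so for the second after the job is handed in, with the robot touching nothing.
It also fails if it takes over 61 s, if anything falls off the work surface, if the arm or the gripper's body presses on something with over 40 N, if the wrist force passes 120 N, or if a joint passes its speed limit or range.

### The arm

A 6-joint arm with a two-finger parallel gripper is mounted at the origin on a cart in front of the work surface, level with it; the furniture and walls round the work are solid. World frame = base frame: x ahead of the robot, y to its left, z up, the work surface at z = 0. Lengths are in mm, angles in degrees, forces in N, time in s.
With the tool pointing down it reaches from about 375 to 900 mm from the base axis. Payload 3.1 kg.
Tool frame: the origin (TCP) lies on the mounting face of the last link; the fingertips stand 182 mm ahead of it and the grasp point (between the pads) lies 164 mm ahead of it (robot.nose_length is the distance from the TCP to the fingertips, in mm); z points along the fingers, y is the line along which they close (so a half turn about z gives the same grasp; the last joint's range is limited). The gripper opens to 87 mm and grips with 3 to 60 N. Pads are 19 mm wide; open, the fingers measure 117 mm over their backs; the gripper's body (75 mm by 190 mm) begins 51 mm behind the grasp point.
Start: joints at [-79.784, 30.224, 82.088, -0, 67.689, -10.227], TCP at [218.32, -585.606, 404.748] pointing down, gripper open.
Joint ranges: [-176.69, 176.69], [-43.24, 126.21], [12.49, 139.97], [-82, 262], [0, 151.66], [-163.58, 163.58]. Speed limits (degrees/s): [159.86, 159.86, 180, 180, 180, 180].

### API

Orientations are given as a 3x3 rotation matrix whose columns are the frame's x, y, z axes.
In Python, from rig import status, cams, hand_in, spotter, robot gives the robot as it stands. The module is installed in compiled form; this text tells all that it offers.
- The arm moves only by the shell command python3 -m jog 'ROWS' [FORCE]. ROWS is JSON, a list of rows, each a list of 7 numbers: the shift along the tool's x, y, z in mm, then the turn, a rotation vector about the tool's x, y, z in degrees, then the opening in per cent of the stroke, from 0 (shut) to 100 (fully open). A call has exactly 10 rows; each row shifts and turns the commanded pose from where the row before left it, along the tool's axes as they then stand; what a row does not reach is not made up. A row lasts 1/8 s, in which the tool goes at most 62.5 mm and 10.7 degrees, less where a joint would pass 70% of its speed; a pose out of reach is approached as far as the arm can. A call with a gripper value outside its range is refused whole. The fingers move at their own pace and stop on an object; FORCE is the grip in N (left out, the last holds). Time passes only in rows, so rows that do not move let the fingers close, or fill a call up. It gives the time, the measured TCP pose, the force, the opening and the grip force at its end, in the units of the state.
- status.get_state(): the state, without advancing time (a new reading comes with each control period).
- cams.camera(name): name is "scene" or "top" or "wrist"; returns the picture (400x640x3 uint8, blue, green, red); there is no depth.
- cams.camera_model(name): a dict with "vertical_fov" (degrees; the focal length in pixels is half the picture's height over the tangent of half this angle, whatever the lens; pixels are square), "cx", "cy" (the principal point, pixels), "origin" and "orientation" of the camera in the world. Camera axes: x right, y down, z forward; pixel columns grow to the right and rows downward; lengths in mm; the calibration is good to about 2 mm. The wrist camera is an equidistant fisheye: a pixel r from the principal point sees the ray r / f radians off the axis. A picture is of the moment at which its call begins: read the wrist's pose just before it. camera_model takes no time and is no camera call; for the wrist camera it gives the pose at the moment of the call.
- hand_in(): hands the job in; it is judged then, once.
Trained networks look in the newest picture that a camera, given by its name, has taken for a name from the list of things; names that differ only in an ending like _2 or _b are one class to them, and where a whole thing is asked for, a point or a joint stands for the part that bears it (a point fixed in the world has none). Each returns a list of dicts, best first, with "conf" (0 to 1); they miss things now and then, are a little off and sometimes report something else, mostly with a low value. They report only what shows in the picture. A call takes as long as a camera call. They do not tell look-alikes from the thing itself.
- spotter.silhouettes(label, camera): "pixels" (400x640 bool, what is visible of it) and "extent" ([centre column, centre row, width, height] in pixels, round what is visible of it).
The state is a dict: "time": time; "joint_pos": joint angles; "dq": joint speeds; "joint_efforts": joint torques, N m; "ee_pos": TCP position; "ee_rot": TCP orientation; "wrist_force": force on the tool from outside, world axes, zero at the start; "torque": the same for the moment, N m; "gripper_width": finger opening in mm; "gripper_force": force on a finger pad.
Only numpy, scipy, OpenCV 4.12 (cv2) and the standard library are available. Lean on these libraries where they do the work, as an engineer would, in place of code of your own. Each camera call takes 0.05 s, during which the arm holds its last target. There are 200 camera calls.

## Working session

There is one attempt and no reset: what is moved stays moved. The work goes in short steps, Python scripts to look and compute and a shell command to move; the robot and the scene stay as the last step left them, time stands still between calls to the robot, and variables do not carry over. Pictures are saved under pics/ and viewed, at most 10 in all, crops included, and the job is handed in when it is done.

```bash
mkdir -p pics
python3 - <<'E'
from rig import status,cams,spotter
import cv2,numpy as np
s=status.get_state();print(s['time'],s['ee_pos'],s['ee_rot'],s['gripper_width'])
for n in("scene","top"):
    im=cams.camera(n);cv2.imwrite(f'pics/{n}0.png',im);m=cams.camera_model(n);print(n,m)
    for l in("cover_mid","dust_unit","riser","hasp","loupe","spectacles","oil_bottle","lens_box"):
        for d in spotter.silhouettes(l,n)[:3]:print(l,round(d['conf'],2),np.round(d['extent']))
E
```

```text
0.0 [ 218.23448817 -585.28975196  403.74878766] [[ 9.37038633e-01  3.49225494e-01 -3.94041263e-04]
 [ 3.49225493e-01 -9.37036163e-01  2.18717584e-03]
 [ 3.94586649e-04 -2.18707751e-03 -9.99997530e-01]] 86.9401422374101
scene {'vertical_fov': 48.8719424523694, 'cx': 315.8759546677013, 'cy': 205.69307261382147, 'origin': array([-827.44837562, 1079.12007811, 1031.82210343]), 'orientation': array([[-0.51304585, -0.43294701,  0.74117532],
       [-0.85835942,  0.25701119, -0.44403193],
       [ 0.00175195, -0.86400355, -0.50348266]])}
cover_mid 0.62 [217. 284.  44.  16.]
cover_mid 0.61 [319. 227.  25.  14.]
dust_unit 0.79 [390. 185.  39.  50.]
riser 0.97 [312. 219.  51.  26.]
hasp 0.47 [389. 168.   9.   6.]
hasp 0.23 [318. 205.  19.  12.]
loupe 0.36 [345. 195.   6.  10.]
spectacles 0.51 [286. 247.   6.  17.]
lens_box 0.61 [301. 203.   6.  15.]
lens_box 0.56 [318. 207.  14.  12.]
top {'vertical_fov': 53.55620583002787, 'cx': 320.15412944782105, 'cy': 201.68777210350623, 'origin': array([ 504.64289532,  249.22805577, 1497.02681232]), 'orientation': array([[ 0.01120277, -0.9983778 ,  0.05582347],
       [-0.99966108, -0.01249419, -0.02283893],
       [ 0.02349935, -0.05554869, -0.9981794 ]])}
cover_mid 0.82 [176. 251.  35.  38.]
cover_mid 0.65 [436. 210.  25.  58.]
cover_mid 0.62 [308. 224.  15.  19.]
dust_unit 0.94 [436. 206.  53.  73.]
riser 0.69 [315. 201.  50.  37.]
hasp 0.67 [445. 187.   8.   9.]
loupe 0.58 [376. 175.  12.   7.]
loupe 0.42 [435. 206.  55.  71.]
spectacles 0.47 [256. 244.  18.  27.]
oil_bottle 0.29 [437. 204.  54.  71.]
lens_box 0.95 [324. 195.  28.  24.]
```

View pics/scene0.png

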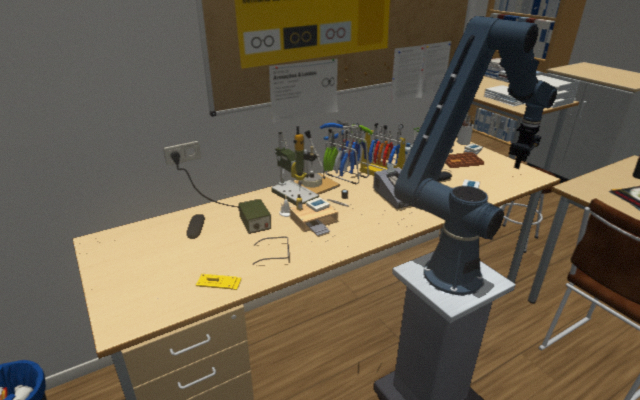

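View pics/top0.png

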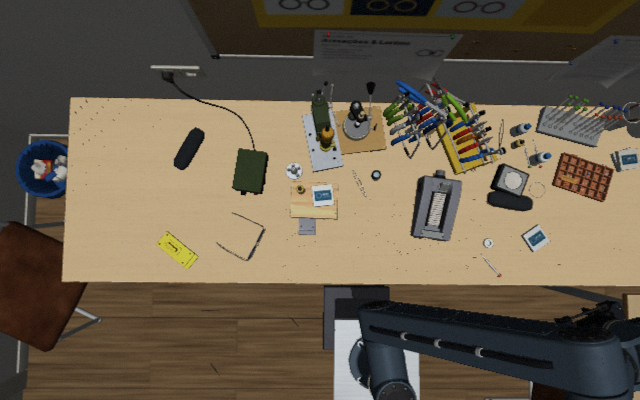

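```bash
cat > h.py <<'E'
from rig import status,cams,spotter,robot
import cv2,numpy as np
def ray(n,m,u,v):
    f=200/np.tan(np.radians(m['vertical_fov']/2)); a=(u-m['cx'])/f; b=(v-m['cy'])/f
    if n=='wrist':
        r=np.hypot(a,b); s=np.sinc(r/np.pi); d=np.array([a*s,b*s,np.cos(r)])
    else: d=np.array([a,b,1.])
    return m['orientation']@d
def onz(n,m,u,v,z):
    d=ray(n,m,u,v); o=m['origin']; return o+d*(z-o[2])/d[2]
def proj(n,m,p):
    c=m['orientation'].T@(np.asarray(p,float)-m['origin']); f=200/np.tan(np.radians(m['vertical_fov']/2))
    if n=='wrist':
        r=np.arctan2(np.hypot(c[0],c[1]),c[2]); k=f*r/max(np.hypot(c[0],c[1]),1e-9); return np.array([m['cx']+k*c[0],m['cy']+k*c[1]])
    return np.array([m['cx']+f*c[0]/c[2],m['cy']+f*c[1]/c[2]])
E
python3 - <<'E'
from h import *
im=cams.camera('top');m=cams.camera_model('top')
a=cv2.resize(im[170:250,280:350],None,fx=5.5,fy=5.5,interpolation=2)
b=cv2.resize(im[160:250,400:470],None,fx=5.5,fy=5.5,interpolation=2)
c=np.zeros((500,790,3),np.uint8);c[:a.shape[0],:a.shape[1]]=a;c[:b.shape[0],400:400+b.shape[1]]=b
cv2.imwrite('pics/crop.png',c)
for l,z in(("cover_mid",16),("dust_unit",60),("riser",52),("hasp",115),("lens_box",69)):
    for d in spotter.silhouettes(l,'top')[:3]:
        k=np.argwhere(d['pixels'])[:,::-1]
        w=np.array([onz('top',m,u,v,z)[:2] for u,v in k],np.float32)
        r=cv2.minAreaRect(w);print(l,round(d['conf'],2),np.round(d['extent']),np.round(r[0]),np.round(r[1]),round(r[2],1))
print(onz('top',m,308,283,0))
E
```

```text
cover_mid 0.71 [176. 250.  38.  35.] [405. 741.] [153.  65.] 51.7
cover_mid 0.65 [308. 223.  18.  17.] [498. 263.] [63. 60.] 0.7
dust_unit 0.98 [436. 204.  54.  72.] [ 579. -209.] [164. 260.] 79.9
riser 0.71 [314. 201.  48.  33.] [593. 238.] [170. 130.] 87.9
lens_box 0.9 [323. 196.  24.  21.] [609. 207.] [72. 72.] 0.8
lens_box 0.55 [434. 210.  27.  51.] [ 565. -205.] [ 81. 210.] 80.1
[283.3243118  257.01550469   0.        ]
```

View pics/crop.png

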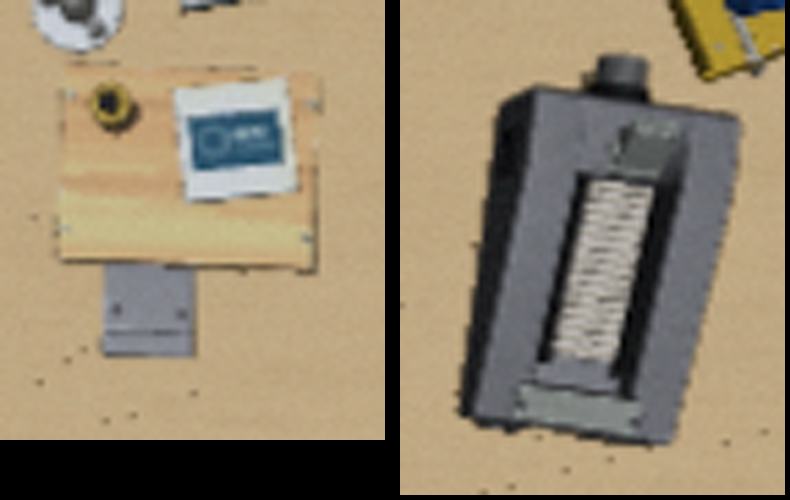

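Candidates for the cover in the top view are the yellow plate at (176,250), the grey plate at (308,225) sticking out of the riser, and the grey unit's bay at (436,206). I choose the grey plate at (308,225); the crop shows its lip step at the robot's end. The extractor's bay is open, its ledge is at the low end near the robot, and its hasp lies back at the far end. I'll look at the extractor on the way over.

```bash
python3 -m jog '[[47,-34,0,0,0,0,100],[47,-34,0,0,0,0,100],[47,-34,0,0,0,0,100],[47,-34,0,0,0,0,100],[47,-34,0,0,0,0,100],[47,-34,0,0,0,0,100],[47,-34,0,0,0,0,100],[47,-34,0,0,0,0,100],[0,0,0,0,0,10,100],[0,0,0,0,0,10,100]]' 20
python3 - <<'E'
from h import *
s=status.get_state();print(s['ee_pos'],s['joint_pos'])
m=cams.camera_model('wrist');im=cams.camera('wrist');print(m)
for l in("cover_mid","dust_unit","hasp"):
    for d in spotter.silhouettes(l,'wrist')[:3]:print(l,round(d['conf'],2),np.round(d['extent']))
cv2.imwrite('pics/w1.png',im)
E
```

```text
time: 2.45
ee_pos: [476.2, -198.2, 404.9]
ee_rot: [[1.0, 0.005, 0.0], [0.005, -1.0, -0.0], [0.0, 0.0, -1.0]]
wrist_force: [0.8, -0.1, 0.4]
gripper_width: 87.1
gripper_force: 0.0
[ 476.2060358  -198.20100018  404.91078913] [-3.50230338e+01  2.18263961e+01  9.76105225e+01 -7.30293669e-03
  6.05380316e+01  5.47128246e+01]
{'vertical_fov': 65.70646984690485, 'cx': 318.15176841757045, 'cy': 199.6274542818979, 'origin': array([ 554.979321  , -196.9813595 ,  384.47081364]), 'orientation': array([[ 4.92030900e-03, -9.57079185e-01, -2.89784789e-01],
       [-9.99987869e-01, -4.77509712e-03, -1.20814917e-03],
       [-2.27456091e-04,  2.89787218e-01, -9.57091070e-01]])}
cover_mid 0.88 [ 44. 169.  26.  34.]
dust_unit 0.76 [334. 103. 158. 204.]
dust_unit 0.3 [ 44. 171.  27.  38.]
hasp 0.66 [341.  20.  41.  34.]
```

View pics/w1.png

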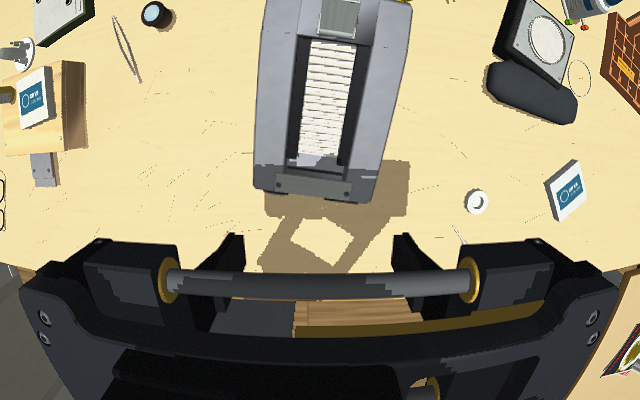

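The wrist view shows the extractor with its ledge at about (314,185) and hasp at (341,20), and the grey cover in the riser at (44,169). Next I go over the cover.

```bash
python3 -m jog '[[-5,-51,8,0,0,0,100],[-5,-51,8,0,0,0,100],[-5,-51,8,0,0,0,100],[-5,-51,8,0,0,0,100],[-5,-51,8,0,0,0,100],[-5,-51,8,0,0,0,100],[-5,-51,8,0,0,0,100],[-5,-51,8,0,0,0,100],[-5,-53,10,0,0,0,100],[0,0,0,0,0,0,100]]'
python3 - <<'E'
from h import *
m=cams.camera_model('wrist');im=cams.camera('wrist')
for d in spotter.silhouettes('cover_mid','wrist')[:2]:
    k=np.argwhere(d['pixels'])[:,::-1]
    w=np.array([onz('wrist',m,u,v,14)[:2] for u,v in k],np.float32)
    r=cv2.minAreaRect(w);print(round(d['conf'],2),np.round(d['extent']),np.round(cv2.boxPoints(r),1).tolist(),np.round(r[0],1),np.round(r[1],1),r[2])
cv2.imwrite('pics/w2.png',im)
E
```

```text
time: 3.9
ee_pos: [426.4, 263.8, 330.2]
ee_rot: [[1.0, 0.015, -0.0], [0.015, -1.0, 0.0], [-0.0, -0.0, -1.0]]
wrist_force: [-0.1, 0.8, 0.5]
gripper_width: 86.7
gripper_force: 0.0
0.9 [ 22. 206.  44.  78.] [[328.0, 694.5999755859375], [383.3999938964844, 651.5999755859375], [462.6000061035156, 753.4000244140625], [407.29998779296875, 796.5]] [395.3 724. ] [129.   70.1] 52.1197509765625
0.61 [320. 118.  65.  68.] [[463.1000061035156, 235.5], [528.5999755859375, 234.60000610351562], [529.4000244140625, 298.29998779296875], [464.0, 299.20001220703125]] [496.3 266.9] [63.7 65.4] 89.2365493774414
```

View pics/w2.png

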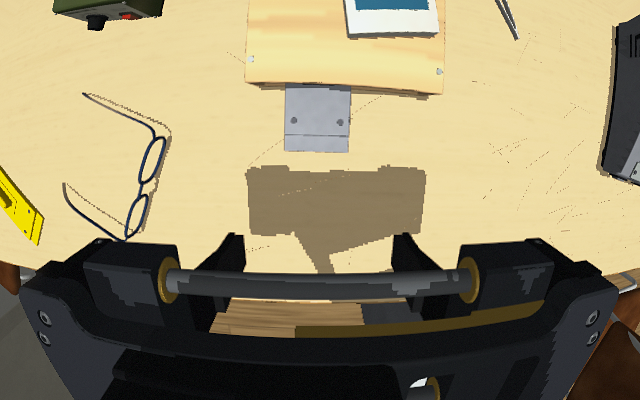

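The grey plate spans (285–350, 87–152) in the picture and sticks out towards the robot. In the world its lip is at x≈463.5 and its middle at y≈267. I descend and grip it across its width.

```bash
python3 -m jog '[[30,-1,0,0,0,1.7,100],[30.5,-1.3,20,0,0,0,100],[0,0,40,0,0,0,100],[0,0,40,0,0,0,100],[0,0,30,0,0,0,100],[0,0,14,0,0,0,100],[0,0,0,0,0,0,0],[0,0,0,0,0,0,0],[0,0,0,0,0,0,0],[0,0,0,0,0,0,0]]' 25
```

```text
time: 5.25
ee_pos: [487.9, 263.3, 187.8]
ee_rot: [[1.0, -0.022, 0.002], [-0.022, -1.0, 0.001], [0.002, -0.001, -1.0]]
wrist_force: [0.4, -0.4, 2.1]
gripper_width: 61.7
gripper_force: 24.9
```

```bash
python3 -m jog '[[-10,0,0,0,0,0,0],[-16,0,0,0,0,0,0],[-18,0,0,0,0,0,0],[-18,0,0,0,0,0,0],[-18,0,0,0,0,0,0],[-18,0,0,0,0,0,0],[-18,0,0,0,0,0,0],[0,0,2,0,0,0,0],[0,0,2.5,0,0,0,0],[0,0,0,0,0,0,0]]' 25
```

```text
time: 6.5
ee_pos: [371.9, 265.8, 182.6]
ee_rot: [[1.0, -0.022, 0.0], [-0.022, -1.0, 0.0], [0.0, -0.0, -1.0]]
wrist_force: [-2.8, 2.4, 5.1]
gripper_width: 61.6
gripper_force: 28.4
```

```bash
python3 -m jog '[[0,0,0,0,0,0,100],[0,0,0,0,0,0,100],[0,0,0,0,0,0,100],[0,0,-20,0,0,0,100],[0,0,-40,0,0,0,100],[0,0,-50,0,0,0,100],[0,0,-50,0,0,0,100],[0,0,0,0,0,0,100],[0,0,0,0,0,0,100],[0,0,0,0,0,0,100]]'
python3 - <<'E'
from h import *
m=cams.camera_model('wrist');im=cams.camera('wrist')
for l,z in(('cover_mid',8),('cover_rib',24)):
  for d in spotter.silhouettes(l,'wrist')[:2]:
    k=np.argwhere(d['pixels'])[:,::-1]
    w=np.array([onz('wrist',m,u,v,z)[:2] for u,v in k],np.float32)
    r=cv2.minAreaRect(w);print(l,round(d['conf'],2),np.round(d['extent']),np.round(cv2.boxPoints(r),1).tolist(),np.round(r[0],1),np.round(r[1],1),r[2])
cv2.imwrite('pics/w3.png',im)
E
```

```text
time: 7.75
ee_pos: [371.3, 265.3, 340.8]
ee_rot: [[1.0, -0.022, -0.003], [-0.022, -1.0, -0.001], [-0.003, 0.001, -1.0]]
wrist_force: [-0.6, -0.1, 0.8]
gripper_width: 87.1
gripper_force: 0.0
cover_mid 0.69 [315. 132.  68. 147.] [[347.70001220703125, 298.3999938964844], [348.5, 235.1999969482422], [498.1000061035156, 237.1999969482422], [497.29998779296875, 300.3999938964844]] [422.9 267.8] [149.6  63.2] 0.742863118648529
cover_mid 0.55 [ 23. 183.  42.  77.] [[326.79998779296875, 701.7999877929688], [381.5, 660.5], [461.6000061035156, 766.7000122070312], [406.8999938964844, 808.0]] [394.2 734.3] [133.   68.5] 52.972869873046875
cover_rib 0.79 [317. 132.  65. 147.] [[354.20001220703125, 297.6000061035156], [354.3999938964844, 238.0], [495.6000061035156, 238.6999969482422], [495.29998779296875, 298.20001220703125]] [424.9 268.1] [141.1  59.6] 0.26647812128067017
cover_rib 0.74 [ 22. 182.  43.  74.] [[331.70001220703125, 680.7000122070312], [382.3999938964844, 640.9000244140625], [460.8999938964844, 741.0], [410.1000061035156, 780.7999877929688]] [396.3 710.8] [127.2  64.5] 51.92170333862305
```

View pics/w3.png

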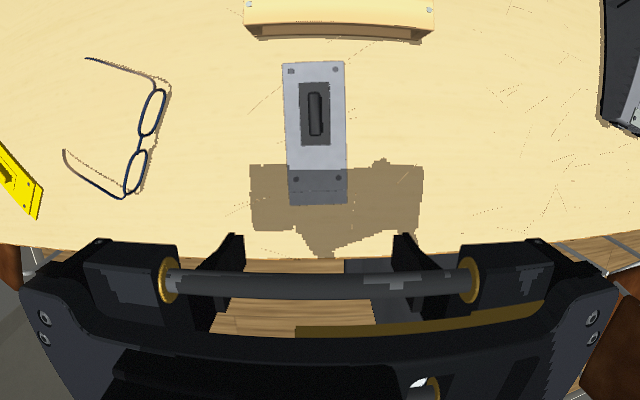

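The cover lies flat on the bench, clear of the riser, at (315,132), with its rib at (316,115). Next I grip the rib.

```bash
python3 -m jog '[[36,0,20,0,0,-2,45],[37,-0.6,30,0,0,0,45],[0,0,40,0,0,0,45],[0,0,35,0,0,0,45],[0,0,15,0,0,0,45],[0,0,7,0,0,0,45],[0,0,0,0,0,0,0],[0,0,0,0,0,0,0],[0,0,0,0,0,0,0],[0,0,0,0,0,0,0]]' 45
```

```text
time: 9.15
ee_pos: [444.8, 266.1, 196.1]
ee_rot: [[1.0, 0.013, 0.002], [0.013, -1.0, 0.001], [0.002, -0.001, -1.0]]
wrist_force: [0.0, 0.6, 4.9]
gripper_width: 11.5
gripper_force: 45.0
```

```bash
python3 -m jog '[[0,0,-8,0,0,0,0],[0,0,-20,0,0,0,0],[0,30,-35,0,0,0,0],[0,45,-35,0,0,0,0],[0,50,-30,0,0,0,0],[0,50,-20,0,0,0,0],[0,50,-20,0,0,0,0],[0,50,-10,0,0,0,0],[0,50,0,0,0,0,0],[0,35,0,0,0,0,0]]' 45
python3 - <<'E'
from h import *
im=cv2.imread('pics/w1.png');cv2.imwrite('pics/c4.png',cv2.resize(im[0:210,240:425],None,fx=2.8,fy=2.8,interpolation=2))
m=cams.camera_model('wrist');im=cams.camera('wrist');cv2.imwrite('pics/w4.png',im)
np.savez('w4.npz',**m)
E
```

```text
time: 10.4
ee_pos: [448.8, -96.0, 373.8]
ee_rot: [[1.0, 0.011, 0.001], [0.011, -1.0, -0.0], [0.001, 0.001, -1.0]]
wrist_force: [-0.1, 0.2, -1.1]
gripper_width: 11.5
gripper_force: 45.0
```

View pics/c4.png

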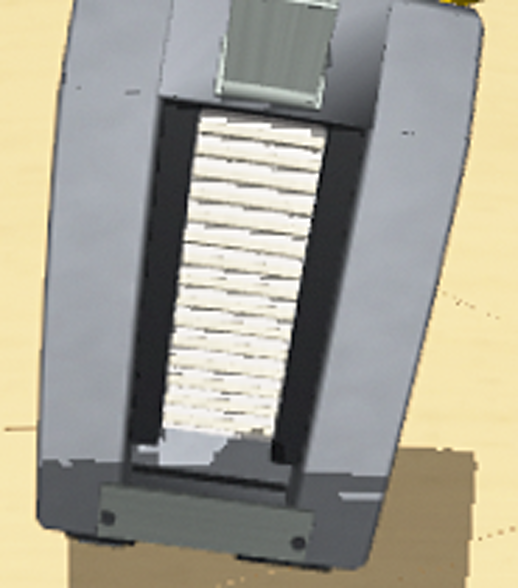

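View pics/w4.png

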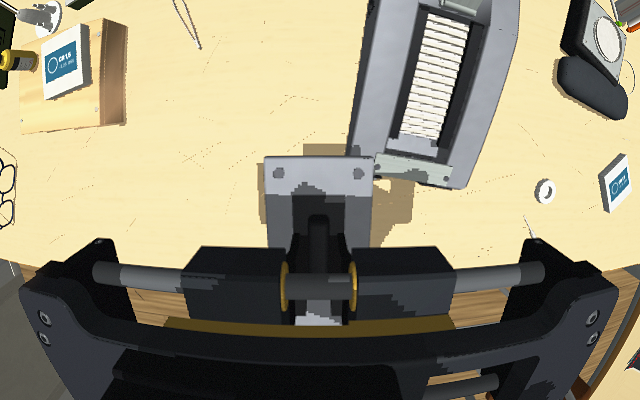

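The crop shows the far wall's corners at (160,98) and (372,128), and the ledge's corners at (103,485), (315,515), (98,533) and (308,558). In the second view the cover is held level by its rib with the unit ahead of it; its ledge corners are near (375,153) and (453,170).

```bash
cat > fit.py <<'E'
from h import *
from scipy.optimize import least_squares
m1={'vertical_fov':65.70646984690485,'cx':318.15176841757045,'cy':199.6274542818979,'origin':np.array([554.979321,-196.9813595,384.47081364]),'orientation':np.array([[4.92030900e-03,-9.57079185e-01,-2.89784789e-01],[-9.99987869e-01,-4.77509712e-03,-1.20814917e-03],[-2.27456091e-04,2.89787218e-01,-9.57091070e-01]])}
m4=dict(np.load('w4.npz'))
C=lambda u,v:(240+u/2.8,v/2.8)
def bay(p):
    yw=np.radians(p[3]);c,s=np.cos(yw),np.sin(yw);t=np.radians(18);C_,S_=np.cos(t),np.sin(t)
    X=np.array([c*C_,s*C_,S_]);Y=np.array([-s,c,0]);return np.array(p[:3]),np.array([X,Y,np.cross(X,Y)]).T
def res(p,full=False):
    o,R=bay(p);w=p[4];r=[]
    for m,pt,px in[(m1,(156,33.5,8),C(161,98)),(m1,(156,-33.5,8),C(372,128)),(m1,(10,w,11),C(103,485)),(m1,(10,-w,11),C(315,515)),(m1,(-14,w,11),C(98,533)),(m1,(-14,-w,11),C(308,558)),
      (m1,(10,33.5,8),C(123,488)),(m1,(10,-33.5,8),C(299,510)),
      (m4,(10,w,11),(375,153)),(m4,(10,-w,11),(453,170))]:
        r+=list(proj('wrist',m,o+R@np.array(pt))-px)
    r=np.array(r);return r if full else np.append(r,(p[2]-46)/1.)
if __name__=='__main__':
    s=least_squares(res,[493,-194,46,-10,40]);print(np.round(s.x,2));print(np.round(res(s.x,True).reshape(-1,2),1).tolist());np.save('bay.npy',s.x)
E
python3 fit.py
```

```text
[ 474.24 -192.58   45.51   -7.67   42.3 ]
[[0.9, 0.4], [-0.9, 0.6], [-1.0, 0.1], [0.6, -0.2], [-0.5, 1.3], [-1.0, 2.3], [0.2, -1.3], [-1.7, -0.9], [1.8, 0.5], [1.3, -2.3]]
```

```bash
cat > plan.py <<'E'
from fit import *
import sys
from scipy.spatial.transform import Rotation as Ro
LX,LZ=-96.9,195.
def target(a,s=0,h=0,d=24,p=None):
    o,R=bay(np.load('bay.npy') if p is None else p);a=np.radians(a)
    Xc=np.cos(a)*R[:,0]+np.sin(a)*R[:,2];Yc=R[:,1];Zc=np.cross(Xc,Yc)
    lip=o+R@np.array([24,0,0])-d*Xc+s*Xc+h*Zc
    return lip-LX*Xc+LZ*Zc,np.array([Xc,-Yc,-Zc]).T
def delta(T,s=None):
    s=s or status.get_state();p,R=np.array(s['ee_pos']),np.array(s['ee_rot'])
    # turn (tool axes), then shift in the turned tool axes
    print('turn',np.round(np.degrees(Ro.from_matrix(R.T@T[1]).as_rotvec()),1),'shift before turn',np.round(R.T@(T[0]-p),1),'after turn',np.round(T[1].T@(T[0]-p),1),'TCP',np.round(T[0]))
def coverpose(s=None):
    s=s or status.get_state();p,R=np.array(s['ee_pos']),np.array(s['ee_rot']);o,B=bay(np.load('bay.npy'))
    lip=p+R@np.array([LX,0,LZ]);end=p+R@np.array([LX+150,0,LZ])
    print('lip in bay',np.round(B.T@(lip-o),1),'end',np.round(B.T@(end-o),1))
E
python3 -m jog '[[0,0,0,0,0,8.3,0],[0,8,-5,0,9.5,0,0],[0,9,-5,0,9.5,0,0],[0,9,0,0,9.5,0,0],[0,9,0,0,9.5,0,0],[0,9,0,0,0,0,0],[0,9,0,0,0,0,0],[0,9,0,0,0,0,0],[0,0,0,0,0,0,0],[0,0,0,0,0,0,0]]' 45
python3 - <<'E'
from plan import *
delta(target(20,60,8));coverpose()
# check grip: predicted plain-end corners in w4
s4p=np.array([448.8,-96.,373.8]);R4=np.array([[1,.011,.001],[.011,-1,0],[.001,.001,-1]])
for y in(31,-31):print(proj('wrist',m4,s4p+R4@np.array([LX+150,y,LZ-8])))
E
```

```text
time: 11.7
ee_pos: [442.2, -149.2, 382.6]
ee_rot: [[0.826, -0.12, 0.551], [-0.107, -0.993, -0.055], [0.554, -0.014, -0.833]]
wrist_force: [-1.0, -0.1, -2.3]
gripper_width: 11.1
gripper_force: 45.0
turn [-1.1  4.4  0.2] shift before turn [-15.4  40.5  94.6] after turn [-22.5  38.8  93.9] TCP [ 477. -193.  295.]
lip in bay [ 27.6  42.2 118.3] end [172.1  42.8 158.7]
[376.31759852 156.30811028]
[263.23328764 156.16132794]
```

```bash
python3 -m jog '[[0,0,0,-1.1,4.4,0.2,0],[-3,10,20,0,0,0,0],[-3,10,22,0,0,0,0],[-3,10,22,0,0,0,0],[-3,9,23,0,0,0,0],[0,0,0,0,0,0,0],[0,0,0,0,0,0,0],[0,0,0,0,0,0,0],[0,0,0,0,0,0,0],[0,0,0,0,0,0,0]]' 45
python3 - <<'E'
from plan import *
s=status.get_state();m=cams.camera_model('wrist');im=cams.camera('wrist');cv2.imwrite('pics/w5.png',im);np.savez('w5.npz',**m)
p,R=np.array(s['ee_pos']),np.array(s['ee_rot']);np.savez('s5.npz',p=p,R=R)
for d in spotter.silhouettes('cover_mid','wrist')[:2]: print(d['conf'],d['extent'])
delta(target(20,60,8),s);coverpose(s)
for y in(31,-31):print(proj('wrist',m,p+R@np.array([LX+150,y,LZ-8])))
o,B=bay(np.load('bay.npy'))
for q in[(156,33.5,8),(156,-33.5,8),(100,33.5,8),(100,-33.5,8)]:print(q,proj('wrist',m,o+B@np.array(q)))
cv2.imwrite('pics/c5.png',cv2.resize(im[0:260,200:440],None,fx=2.3,fy=2.3,interpolation=2))
E
```

```text
time: 12.95
ee_pos: [480.8, -193.6, 307.3]
ee_rot: [[0.78, -0.134, 0.611], [-0.105, -0.991, -0.083], [0.617, 0.0, -0.787]]
wrist_force: [-0.5, -0.3, -2.3]
gripper_width: 11.7
gripper_force: 45.0
0.83 [318.5, 240.1, 110.0, 169.2]
turn [ 0.  -0.1  0. ] shift before turn [-10.9  -0.2   7.4] after turn [-10.9  -0.1   7.4] TCP [ 477. -193.  295.]
lip in bay [63.2 -0.2 30.5] end [ 2.04e+02 -2.00e-01  8.20e+01]
[375.96013868 155.8752989 ]
[263.35603414 155.81557044]
(156, 33.5, 8) [277.24944753 231.61599551]
(156, -33.5, 8) [360.66971006 231.61839592]
(100, 33.5, 8) [278.00549195 299.33214392]
(100, -33.5, 8) [359.8568149  299.30835966]
```

View pics/c5.png

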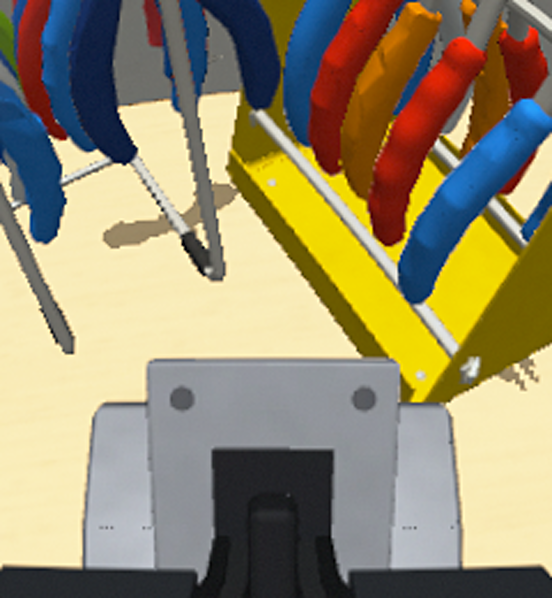

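The cover is centred in the bay: its edges are at columns 147 and 398 of the crop, and the unit's at 83 and 462. Now I slide the lip under the ledge.

```bash
python3 -m jog '[[-10,0,4.5,0,0,0,0],[-10,0,4.5,0,0,0,0],[-10,0,3,0,0,0,0],[-10,0,0.4,0,0,0,0],[-9,0,0,0,0,0,0],[-8,0,0,0,0,0,0],[-6,0,0,0,0,0,0],[-4,0,0,0,0,0,0],[-2,0,0,0,0,0,0],[0,0,0,0,0,0,0]]' 45
python3 - <<'E'
from plan import *
s=status.get_state();delta(target(20,2,3),s);coverpose(s);print(s['wrist_force'],s['torque'],s['gripper_width'])
E
```

```text
time: 14.3
ee_pos: [434.6, -187.6, 254.5]
ee_rot: [[0.78, -0.134, 0.611], [-0.105, -0.991, -0.082], [0.616, -0.0, -0.787]]
wrist_force: [-0.2, -0.2, -2.6]
gripper_width: 11.5
gripper_force: 45.0
turn [ 0.  -0.1 -0. ] shift before turn [ 0.3 -0.3 -0.5] after turn [ 0.3 -0.3 -0.5] TCP [ 435. -187.  255.]
lip in bay [ 2.4 -0.3 -5.3] end [143.3  -0.4  46.1]
[-0.19984407 -0.16675023 -2.60303042] [0.09740876 0.58923914 0.03375085] 11.476461396728501
```

```bash
python3 -m jog '[[0,0,1.5,0,0,0,0],[0,0,0,0,0,0,0],[8.4,0,3.4,0,-2.5,0,0],[8.4,0,3.4,0,-2.5,0,0],[8.4,0,3.4,0,-2.5,0,0],[8.4,0,3.4,0,-2.5,0,0],[8.4,0,3.4,0,-2.5,0,0],[0,0,0,0,0,0,0],[0,0,0,0,0,0,0],[0,0,0,0,0,0,0]]' 45
python3 - <<'E'
from plan import *
s=status.get_state();delta(target(7.5,2,1.5),s);coverpose(s);print(s['wrist_force'],s['torque'],s['gripper_width'])
E
```

```text
time: 15.55
ee_pos: [478.6, -193.2, 261.7]
ee_rot: [[0.893, -0.134, 0.429], [-0.121, -0.991, -0.056], [0.433, -0.002, -0.902]]
wrist_force: [0.0, -0.1, -2.0]
gripper_width: 11.5
gripper_force: 45.0
turn [-0.1 -0.1 -0.1] shift before turn [ 1.7 -0.  -0.2] after turn [ 1.7 -0.  -0.2] TCP [ 480. -193.  263.]
lip in bay [ 0.8  0.3 -1.9] end [149.5   0.2  18. ]
[ 0.04382644 -0.09479865 -1.9830313 ] [0.08932459 0.3954334  0.02798847] 11.472949484236254
```

```bash
python3 -m jog '[[5.3,0,2,0,-1.5,0,0],[5.3,0,2,0,-1.5,0,0],[5.3,0,2,0,-1.5,0,0],[5.3,0,2,0,-1.5,0,0],[5.3,0,2,0,-1.5,0,0],[0,0,0,0,0,0,0],[0,0,0.7,0,0,0,0],[0,0,0.7,0,0,0,0],[0,0,0,0,0,0,0],[0,0,0,0,0,0,0]]' 45
python3 - <<'E'
from plan import *
s=status.get_state();delta(target(0,0,0),s);coverpose(s);print(s['wrist_force'],s['torque'],s['gripper_width'])
E
```

```text
time: 16.8
ee_pos: [506.9, -197.0, 262.3]
ee_rot: [[0.941, -0.134, 0.31], [-0.127, -0.991, -0.041], [0.312, -0.001, -0.95]]
wrist_force: [-3.4, -0.0, 5.7]
gripper_width: 11.3
gripper_force: 45.0
turn [-0.1 -0.2 -0. ] shift before turn [-1.4 -0.1  1. ] after turn [-1.4 -0.1  1. ] TCP [ 506. -197.  261.]
lip in bay [2.1 0.1 0.7] end [1.521e+02 1.000e-01 1.200e+00]
[-3.42774488 -0.02165278  5.71182989] [0.1765509  0.47907314 0.02987283] 11.31871597182864
```

```bash
python3 -m jog '[[-0.5,0,0.5,0,-0.3,0,0],[0,0,0,0,0,0,0],[0,0,0,0,0,0,45],[0,0,0,0,0,0,45],[0,0,0,0,0,0,45],[0,0,-20,0,0,0,45],[0,0,-40,0,0,0,45],[0,0,-40,0,0,0,0],[-20,0,-30,0,0,0,0],[-20,0,-10,0,0,0,0]]' 20
python3 - <<'E'
from plan import *
s=status.get_state();print(s['ee_pos'],s['gripper_width'])
m=cams.camera_model('wrist');im=cams.camera('wrist');np.savez('w6.npz',**m)
im2=im.copy();o,B=bay(np.load('bay.npy'))
for q in[(156,33.5,8),(156,-33.5,8),(10,33.5,8),(10,-33.5,8),(0,0,4.5),(164,0,12.2),(150,31,8),(150,-31,8)]:
    u=proj('wrist',m,o+B@np.array(q));print(q,np.round(u));cv2.circle(im2,tuple(int(round(x)) for x in u),1,(0,0,255),-1)
for th in(2.1,2.3,2.5):
    print(th,[np.round(proj('wrist',m,o+B@np.array([164-39*np.cos(th),y,12.2+39*np.sin(th)]))) for y in(15,-15)])
for d in spotter.silhouettes('hasp','wrist')[:2]: print(d['conf'],d['extent'])
for d in spotter.silhouettes('cover_mid','wrist')[:2]: print(d['conf'],d['extent'])
cv2.imwrite('pics/c6.png',cv2.resize(im2[0:260,180:460],None,fx=2.3,fy=2.3,interpolation=2))
E
```

```text
time: 18.05
ee_pos: [426.3, -186.5, 383.4]
ee_rot: [[0.942, -0.133, 0.307], [-0.126, -0.991, -0.043], [0.31, 0.001, -0.951]]
wrist_force: [-0.8, 0.4, 0.5]
gripper_width: 17.1
gripper_force: 0.0
[ 426.34927378 -186.49582878  383.39463387] 17.08474777146992
(156, 33.5, 8) [284.  90.]
(156, -33.5, 8) [353.  90.]
(10, 33.5, 8) [287. 230.]
(10, -33.5, 8) [349. 230.]
(0, 0, 4.5) [318. 237.]
(164, 0, 12.2) [318.  81.]
(150, 31, 8) [287.  96.]
(150, -31, 8) [350.  96.]
2.1 [array([301.,  56.]), array([336.,  56.])]
2.3 [array([301.,  50.]), array([336.,  50.])]
2.5 [array([302.,  46.]), array([335.,  46.])]
0.59 [319.6, 63.4, 38.5, 49.3]
0.9 [319.8, 162.0, 66.6, 128.6]
0.64 [318.1, 62.6, 34.5, 46.7]
```

View pics/c6.png

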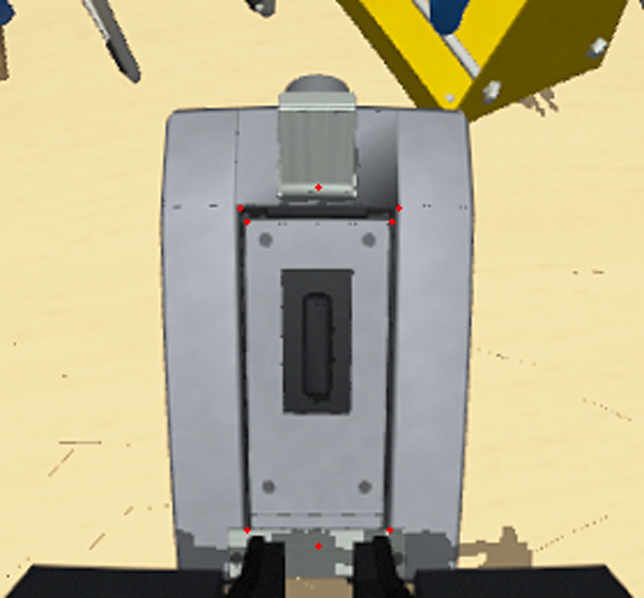

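The cover lies flush in the bay with its lip under the ledge. The hasp is open at (318,140) of the crop. Next I plan the hasp moves.

```bash
cat > tip.py <<'E'
from plan import *
def tipT(e,u,a=7):
    o,R=bay(np.load('bay.npy'));H=o+R@np.array([164,0,12.2]);f=np.array([R[0,0],R[1,0],0]);f/=np.linalg.norm(f)
    T=target(a)[1];tip=H+e*f+np.array([0,0,u]);return tip-182*T[:,2],T
if __name__=='__main__':
    s=status.get_state();Q=[(60,70),(55,16),(0,16),(0,70)]
    delta(tipT(*Q[0]),s)
    for a,b in zip(Q,Q[1:]):
        A,B=tipT(*a),tipT(*b);print(a,b,np.round(B[1].T@(B[0]-A[0]),1))
E
python3 tip.py
```

```text
turn [-0.   7.1 -0.1] shift before turn [162.7  -0.4  93.7] after turn [149.8  -0.2 113.1] TCP [ 608. -211.  343.]
(60, 70) (55, 16) [-27.4   0.   46.8]
(55, 16) (0, 16) [-49.8  -0.  -23.2]
(0, 16) (0, 70) [ 22.8   0.  -48.9]
```

```bash
python3 -m jog '[[0,0,0,0,7.1,0,0],[30,0,22.6,0,0,0,0],[30,0,22.6,0,0,0,0],[30,0,22.6,0,0,0,0],[30,0,22.6,0,0,0,0],[30,0,22.6,0,0,0,0],[-9,0,15.6,0,0,0,0],[-9,0,15.6,0,0,0,0],[-9,0,15.6,0,0,0,0],[0,0,0,0,0,0,0]]'
python3 - <<'E'
from tip import *
s=status.get_state();delta(tipT(55,16),s);print(s['wrist_force'])
E
```

```text
time: 19.45
ee_pos: [604.0, -210.0, 286.4]
ee_rot: [[0.9, -0.134, 0.415], [-0.122, -0.991, -0.054], [0.418, -0.003, -0.908]]
wrist_force: [-0.4, -1.2, 1.0]
gripper_width: 0.4
gripper_force: 0.0
turn [-0.1  0.3 -0.1] shift before turn [ 0.4  0.  -2.3] after turn [ 0.4  0.  -2.3] TCP [ 603. -210.  289.]
[-0.41684727 -1.23630054  1.00525989]
```

Now I pull it forward by 55 mm, level, and rise a little at the end.

```bash
python3 -m jog '[[-6.2,0,-2.9,0,0,0,0],[-6.2,0,-2.9,0,0,0,0],[-6.2,0,-2.9,0,0,0,0],[-6.2,0,-2.9,0,0,0,0],[-6.2,0,-2.9,0,0,0,0],[-6.2,0,-2.9,0,0,0,0],[-6.2,0,-2.9,0,0,0,0],[-6.2,0,-2.9,0,0,0,0],[0,0,0,0,0,0,0],[0,0,0,0,0,0,0]]'
python3 - <<'E'
from tip import *
s=status.get_state();delta(tipT(0,16),s);print(s['wrist_force'],s['torque'])
m=cams.camera_model('wrist');im=cams.camera('wrist');cv2.imwrite('pics/w7.png',im)
for d in spotter.silhouettes('hasp','wrist')[:2]: print(d['conf'],d['extent'])
m=cams.camera_model('top');cams.camera('top')
for d in spotter.silhouettes('hasp','top')[:2]: print(d['conf'],d['extent'])
E
```

```text
time: 20.7
ee_pos: [549.8, -202.9, 288.8]
ee_rot: [[0.899, -0.133, 0.418], [-0.121, -0.991, -0.055], [0.421, -0.001, -0.907]]
wrist_force: [0.1, -0.6, -0.1]
gripper_width: 0.5
gripper_force: 0.0
turn [-0.1  0.1 -0. ] shift before turn [-0.9 -0.2 -0.4] after turn [-0.9 -0.2 -0.4] TCP [ 549. -203.  289.]
[ 0.06726747 -0.55152689 -0.11982193] [ 0.0731505   0.30670547 -0.01582819]
0.66 [319.9, 244.4, 41.8, 7.1]
0.46 [318.4, 235.4, 52.3, 31.7]
```

```bash
python3 -m jog '[[-6.2,0,-2.9,0,0,0,0],[-6.2,0,-2.9,0,0,0,0],[0,0,0,0,0,0,0],[7.5,0,-16,0,0,0,0],[7.5,0,-16,0,0,0,0],[7.5,0,-17,0,0,0,0],[0,0,0,0,0,0,0],[0,0,0,0,0,0,0],[0,0,0,0,0,0,0],[0,0,0,0,0,0,0]]'
python3 - <<'E'
from tip import *
s=status.get_state();o,B=bay(np.load('bay.npy'))
m=cams.camera_model('wrist');im=cams.camera('wrist')
for d in spotter.silhouettes('hasp','wrist')[:2]: print(d['conf'],d['extent'])
for th in(.4,.7,1.,1.3,1.6,2,2.3):
    t=np.array([164-39*np.cos(th),0,12.2+39*np.sin(th)]);tab=t+11*np.array([np.sin(th),0,np.cos(th)])
    print(th,[np.round(proj('wrist',m,o+B@q)) for q in(np.array([164,0,12.2]),t,tab)])
# press: tip at bay x=140, z
T=target(0)[1]
for z in(60,25,13.4):
    print('z',z);delta((o+B@np.array([140,0,z])-182*T[:,2],T),s)
E
```

```text
time: 22.15
ee_pos: [536.0, -201.1, 342.2]
ee_rot: [[0.899, -0.133, 0.417], [-0.122, -0.991, -0.055], [0.421, -0.001, -0.907]]
wrist_force: [-1.6, -0.6, -0.8]
gripper_width: 0.5
gripper_force: 0.0
0.75 [318.5, 234.8, 38.4, 18.8]
0.4 [array([319., 230.]), array([319., 279.]), array([319., 279.])]
0.7 [array([319., 230.]), array([319., 277.]), array([319., 273.])]
1.0 [array([319., 230.]), array([319., 271.]), array([319., 262.])]
1.3 [array([319., 230.]), array([319., 259.]), array([319., 246.])]
1.6 [array([319., 230.]), array([319., 244.]), array([319., 229.])]
2 [array([319., 230.]), array([319., 222.]), array([319., 206.])]
2.3 [array([319., 230.]), array([319., 206.]), array([319., 192.])]
z 60
turn [-0.1 -6.9 -0. ] shift before turn [-13.4  -0.2  19.4] after turn [-11.   -0.2  20.9] TCP [ 532. -200.  319.]
z 25
turn [-0.1 -6.9 -0. ] shift before turn [-17.6  -0.2  54.2] after turn [-11.   -0.2  55.9] TCP [ 543. -202.  286.]
z 13.4
turn [-0.1 -6.9 -0. ] shift before turn [-19.   -0.1  65.7] after turn [-11.   -0.2  67.5] TCP [ 546. -202.  275.]
```

```bash
python3 -m jog '[[-13.4,0,19.4,0,-6.9,0,0],[0,0,0,0,0,0,0],[0,0,9,0,0,0,0],[0,0,9,0,0,0,0],[0,0,9,0,0,0,0],[0,0,8,0,0,0,0],[0,0,6,0,0,0,0],[0,0,4,0,0,0,0],[0,0,0,0,0,0,0],[0,0,0,0,0,0,0]]'
python3 - <<'E'
from tip import *
s=status.get_state();o,B=bay(np.load('bay.npy'));T=target(0)[1]
delta((o+B@np.array([140,0,13.4])-182*T[:,2],T),s);print(s['wrist_force'],s['torque'])
E
```

```text
time: 23.5
ee_pos: [546.1, -202.5, 277.0]
ee_rot: [[0.942, -0.133, 0.308], [-0.127, -0.991, -0.041], [0.31, -0.0, -0.951]]
wrist_force: [0.2, -0.4, -0.4]
gripper_width: 0.5
gripper_force: 0.0
turn [-0.  -0.1 -0. ] shift before turn [-0.5 -0.2  2.4] after turn [-0.5 -0.2  2.4] TCP [ 546. -202.  275.]
[ 0.16147965 -0.44578152 -0.42073044] [0.04004838 0.1984331  0.03052905]
```

```bash
python3 -m jog '[[0,0,1,0,0,0,0],[0,0,1,0,0,0,0],[0,0,1,0,0,0,0],[0,0,0.5,0,0,0,0],[0,0,0,0,0,0,0],[0,0,0,0,0,0,0],[0,0,0,0,0,0,0],[0,0,0,0,0,0,0],[0,0,0,0,0,0,0],[0,0,0,0,0,0,0]]'
python3 - <<'E'
from tip import *
s=status.get_state();o,B=bay(np.load('bay.npy'))
print('tip in bay',B.T@(np.array(s['ee_pos'])+182*np.array(s['ee_rot'])[:,2]-o),s['wrist_force'],s['torque'])
E
```

```text
time: 24.75
ee_pos: [546.7, -202.6, 275.1]
ee_rot: [[0.942, -0.133, 0.308], [-0.126, -0.991, -0.041], [0.311, -0.0, -0.95]]
wrist_force: [-5.3, 1.0, 10.5]
gripper_width: -0.0
gripper_force: 5.9
tip in bay [140.88103796  -0.17796533  13.76160562] [-5.33225368  1.0019066  10.46378448] [0.13763373 0.60683861 0.02104346]
```

```bash
python3 -m jog '[[0,0,-5,0,0,0,0],[0,0,-15,0,0,0,0],[0,0,-30,0,0,0,0],[0,0,-40,0,0,0,0],[-20,0,-30,0,0,0,0],[-40,0,0,0,0,0,0],[-30,0,0,0,0,0,0],[0,0,0,0,0,0,0],[0,0,0,0,0,0,0],[0,0,0,0,0,0,0]]'
python3 - <<'E'
from tip import *
s=status.get_state();print(s['ee_pos'],s['wrist_force']);o,B=bay(np.load('bay.npy'))
m=cams.camera_model('wrist');im=cams.camera('wrist');cv2.imwrite('pics/w8.png',im)
for l in('hasp','cover_mid'):
  for d in spotter.silhouettes(l,'wrist')[:2]:
    c,r,w,h=d['extent'];print(l,round(d['conf'],2),'cols',c-w/2,c+w/2,'rows',r-h/2,r+h/2)
for th in(0,.2,.4,1):
    t=np.array([164-39*np.cos(th),0,12.2+39*np.sin(th)]);tab=t+11*np.array([np.sin(th),0,np.cos(th)])
    print(th,[np.round(proj('wrist',m,o+B@q)) for q in(np.array([164,0,12.2]),t,tab)])
print([np.round(proj('wrist',m,o+B@np.array(q))) for q in((150,31,8),(10,31,8),(118,0,24))])
E
```

```text
time: 26.0
ee_pos: [426.6, -186.9, 360.4]
ee_rot: [[0.942, -0.133, 0.309], [-0.126, -0.991, -0.042], [0.312, 0.001, -0.95]]
wrist_force: [0.8, 0.4, 0.6]
gripper_width: 0.3
gripper_force: 0.0
[ 426.64561602 -186.88988355  360.38014444] [0.82357814 0.43964166 0.63576222]
hasp 0.93 cols 301.1 334.9 rows 65.75 116.44999999999999
cover_mid 0.65 cols 283.45 352.95 rows 87.45 233.35000000000002
0 [array([318.,  73.]), array([318., 115.]), array([318., 116.])]
0.2 [array([318.,  73.]), array([318., 115.]), array([318., 112.])]
0.4 [array([318.,  73.]), array([318., 112.]), array([318., 107.])]
1 [array([318.,  73.]), array([318.,  94.]), array([318.,  82.])]
[array([284.,  89.]), array([287., 233.]), array([318., 124.])]
```

```bash
python3 -c "
from rig import hand_in
print(hand_in())"
```

```text
the job is handed in; nothing more can be done
None
```

The job is handed in at about 26 s: the cover lies flush in the bay with its lip under the ledge, the hasp is flat on it, and the arm is clear; the shut hasp was confirmed by contact height and the hasp detector only, since my ten picture views were used up.

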